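Run a fingertip along an inlay to seat it

TASK

Seat the curved inlay in the loose wooden board: with the gripper closed, trace the row with your fingertips from the round piece at one end to the bar at the other, pressing every piece down fully home on the way. Press with light pressure only, do not shift, tip or lift the board, and leave the eraser, marker and sanding block where they lie.

Things in the scene. Friction and masses are not known exactly. Their poses are not given: they have to be found in the camera images.
- board: Loose board of pale wood lying flat, 130 x 260 x 24 mm (x, y, z), about 1.5 kg; origin at the centre of its underside, z up. A gently S-shaped row of seven dark wooden inlay pieces, 36 mm from centre to centre, runs along its y axis. Each slides straight down into the board by 4 mm against about 1.2 N of friction and stays where it is left.
- piece_1_top (a point): Centre of the top of piece 1, the only round piece, at the board's -y end: a disc 31 mm across, its top a flat 5 mm across with sides falling 7 mm to the rim. Unpressed, this top stands 11 mm above the board's upper face; fully home, 7 mm above it (31 mm above the worktop), the foot of its slope level with the board. From here the row goes on through pieces 2, 3 ... 7.
- piece_2_top (a point): Centre of the top of piece 2, counted along the row from the round piece: a bar 31 mm long (its own x axis, along the row towards the next piece) and 12 mm wide, top flat for 5 mm in the middle, ends bevelled down by 7 mm over 13 mm, so that a fingertip can slide up onto it. Top 11 mm above the board when unpressed, 7 mm when home; tips run over 1 mm lower than that may catch on its end.
- piece_3_top (a point): Centre of the top of piece 3, counted along the row from the round piece: a bar 31 mm long (its own x axis, along the row towards the next piece) and 12 mm wide, top flat for 5 mm in the middle, ends bevelled down by 7 mm over 13 mm, so that a fingertip can slide up onto it. Top 11 mm above the board when unpressed, 7 mm when home; tips run over 1 mm lower than that may catch on its end.
- piece_4_top (a point): Centre of the top of piece 4, counted along the row from the round piece: a bar 31 mm long (its own x axis, along the row towards the next piece) and 12 mm wide, top flat for 5 mm in the middle, ends bevelled down by 7 mm over 13 mm, so that a fingertip can slide up onto it. Top 11 mm above the board when unpressed, 7 mm when home; tips run over 1 mm lower than that may catch on its end.
- piece_5_top (a point): Centre of the top of piece 5, counted along the row from the round piece: a bar 31 mm long (its own x axis, along the row towards the next piece) and 12 mm wide, top flat for 5 mm in the middle, ends bevelled down by 7 mm over 13 mm, so that a fingertip can slide up onto it. Top 11 mm above the board when unpressed, 7 mm when home; tips run over 1 mm lower than that may catch on its end.
- piece_6_top (a point): Centre of the top of piece 6, counted along the row from the round piece: a bar 31 mm long (its own x axis, along the row towards the next piece) and 12 mm wide, top flat for 5 mm in the middle, ends bevelled down by 7 mm over 13 mm, so that a fingertip can slide up onto it. Top 11 mm above the board when unpressed, 7 mm when home; tips run over 1 mm lower than that may catch on its end.
- piece_7_top (a point): Centre of the top of piece 7, counted along the row from the round piece: a bar 31 mm long (its own x axis, along the row towards the next piece) and 12 mm wide, top flat for 5 mm in the middle, ends bevelled down by 7 mm over 13 mm, so that a fingertip can slide up onto it. Top 11 mm above the board when unpressed, 7 mm when home; tips run over 1 mm lower than that may catch on its end. The last of the row.
- piece_1 (a joint): How far piece 1 has been pressed down, in m: 0 = standing 4 mm proud, 0.004 = fully home.
- piece_2 (a joint): How far piece 2 has been pressed down, in m: 0 = standing 4 mm proud, 0.004 = fully home.
- piece_3 (a joint): How far piece 3 has been pressed down, in m: 0 = standing 4 mm proud, 0.004 = fully home.
- piece_4 (a joint): How far piece 4 has been pressed down, in m: 0 = standing 4 mm proud, 0.004 = fully home.
- piece_5 (a joint): How far piece 5 has been pressed down, in m: 0 = standing 4 mm proud, 0.004 = fully home.
- piece_6 (a joint): How far piece 6 has been pressed down, in m: 0 = standing 4 mm proud, 0.004 = fully home.
- piece_7 (a joint): How far piece 7 has been pressed down, in m: 0 = standing 4 mm proud, 0.004 = fully home.
- eraser: Small eraser, 23 x 44 x 12 mm, lying on the board beside the row; origin at the centre of its underside. Leave it alone.
- marker: Marker pen, 14 mm thick, 130 mm long (y axis), lying beside the board; origin at the centre of its underside. Leave it alone.
- sanding_block: Wooden sanding block, 40 x 90 x 31 mm, lying beside the board; origin at the centre of its underside. Leave it alone.

How it is judged:
By the outcome, as a careful person would: the job done as asked, in the order asked, and still so for the second after the job is handed in, with the robot touching nothing.
It also fails if it takes over 54 s, if anything falls off the work surface, if the arm or the gripper's body presses on something with over 40 N, if the wrist force passes 120 N, or if a joint passes its speed limit or range.

ROBOT

A 6-joint arm with a two-finger parallel gripper is mounted at the origin on a cart in front of the work surface, level with it; the furniture and walls round the work are solid. World frame = base frame: x ahead of the robot, y to its left, z up, the work surface at z = 0. Lengths are in m, angles in rad, forces in N, time in s.
With the tool pointing down it reaches from about 0.3 to 1 m from the base axis. Payload 5.1 kg.
Tool frame: the origin (TCP) lies midway between the tips of the shut fingers; the grasp point (between the pads) lies 19 mm behind it; z points along the fingers, y is the line along which they close (so a half turn about z gives the same grasp; the last joint's range is limited). The gripper opens to 95 mm and grips with 3 to 60 N. Pads are 20 mm wide; open, the fingers measure 119 mm over their backs; the gripper's body (75 mm by 180 mm) begins 59 mm behind the grasp point.
Start: joints at [-1.235, 0.124, 1.65, -0, 1.367, -0.083], TCP at [0.264, -0.594, 0.215] pointing down, gripper open.
Joint ranges: [-2.61, 2.61], [-1.02, 2.33], [0.03, 2.71], [-1.35, 4.49], [0.32, 2.68], [-2.91, 2.91]. Speed limits (rad/s): [2.57, 2.57, 3.14, 3.14, 3.14, 3.14].

INTERFACE

Orientations are given as a unit quaternion [x, y, z, w].
In Python, from cell import r, vision, job gives the robot as it stands.
- The arm moves only by the shell command python3 -m creep 'ROWS'. ROWS is JSON, a list that holds one entry, the list of rows, each a list of 7 numbers: the shift along the tool's x, y, z in cm, then the turn, a rotation vector about the tool's x, y, z in rad, then the finger opening in cm, from 0 to 9.51. In form: [[[tx, ty, tz, ax, ay, az, gripper], ...]]. A call has 1 to 10 rows; each row shifts and turns the commanded pose from where the row before left it, along the tool's axes as they then stand; what a row does not reach is not made up. A row lasts 1/8 s, in which the tool goes at most 62.5 mm and 10.7 degrees, less where a joint would pass 70% of its speed; a pose out of reach is approached as far as the arm can. A call is refused whole if a number of a shift passes 6.25 or a number of a turn 0.188, either way. A call with a gripper value outside its range is refused whole. The fingers move at their own pace and stop on an object; the grip force is fixed at half the most. Time passes only in rows, so rows that do not move let the fingers close. It gives the time, the measured TCP pose, the force, the opening and the grip force at its end, in the units of the state.
- r.state(): the state, without advancing time (a new reading comes with each control period).
- vision.get_image(name): name is "scene" or "top" or "wrist"; returns a dict with "color" (480x640x3 uint8, red, green, blue), "z_map" (480x640 float32, m along the optical axis (not along the pixel's ray), 0 where there is no reading), "camera_matrix" (3x3 intrinsics, pixels), "world_from_camera" (4x4, takes a point from camera to world coordinates). Camera axes: x right, y down, z forward; pixel columns grow to the right and rows downward; lengths in m; the calibration is good to about 2 mm. A picture is of the moment at which its call begins.
- job.sign_off(): hands the job in; it is judged then, once.
The state is a dict: "clock": time; "joint_positions": joint angles; "qvel": joint speeds; "joint_torque": joint torques, N m; "eef_pos": TCP position; "tcp_rot": TCP orientation; "force": force on the tool from outside, world axes, zero at the start; "ft_torque": the same for the moment, N m; "width": finger opening in m; "grasp_force": force on a finger pad.
Only numpy, scipy, OpenCV 4.12 (cv2) and the standard library are available. Lean on these libraries where they do the work, as an engineer would, in place of code of your own. Each camera call takes 0.05 s, during which the arm holds its last target. There are 200 camera calls.

## Working session

There is one attempt and no reset: what is moved stays moved. The work goes in short steps, Python scripts to look and compute and a shell command to move; the robot and the scene stay as the last step left them, time stands still between calls to the robot, and variables do not carry over. Pictures are saved under pics/ and viewed, at most 10 in all, crops included, and the job is handed in when it is done.

```bash
mkdir -p pics; ls; python3 - <<'E'
from cell import r,vision
import cv2,numpy as np
print(r.state())
for n in ("top","scene"):
    d=vision.get_image(n); cv2.imwrite(f"pics/{n}0.png",d["color"][:,:,::-1]); np.savez(f"{n}0.npz",**d)
    print(n,d["camera_matrix"],d["world_from_camera"])
E
```

```text
pics
{'clock': 0.0, 'joint_positions': array([-1.23460633e+00,  1.24465671e-01,  1.65165233e+00, -1.86731695e-05,
        1.36747313e+00, -8.26207472e-02]), 'qvel': array([ 1.20722555e-04, -6.14113409e-04, -1.83950712e-03, -4.95598553e-04,
       -9.01987942e-05,  3.28862648e-04]), 'joint_torque': array([-2.53636281e-03, -4.17606461e+01, -3.59935856e+01,  7.72539829e-02,
        4.92727209e-02, -1.87379151e-04]), 'eef_pos': array([ 0.26408664, -0.59324727,  0.21342537]), 'tcp_rot': array([ 9.78153816e-01,  2.07880048e-01, -1.35417859e-04, -9.90061576e-04]), 'force': array([-1.30460658,  0.0077351 ,  0.6978237 ]), 'ft_torque': array([ 0.05916432, -0.0179098 , -0.00726207]), 'grasp_force': 0.0, 'width': 0.09485169037517445}
top [[487.69233423   0.         315.18936623]
 [  0.         487.69233423 235.4996144 ]
 [  0.           0.           1.        ]] [[-0.01243326 -0.99586161  0.09002815  0.40716406]
 [-0.99990956  0.01192093 -0.00622627  0.24429481]
 [ 0.00512729 -0.09009742 -0.99591976  0.91072839]
 [ 0.          0.          0.          1.        ]]
scene [[533.41024097   0.         310.77254629]
 [  0.         533.41024097 233.60823114]
 [  0.           0.           1.        ]] [[-6.79096214e-01 -6.29771601e-01  3.77115450e-01  1.59058595e-01]
 [-7.34048652e-01  5.83291706e-01 -3.47769123e-01  5.54554229e-01]
 [-9.53196864e-04 -5.12989782e-01 -8.58394184e-01  7.77218356e-01]
 [ 0.00000000e+00  0.00000000e+00  0.00000000e+00  1.00000000e+00]]
```

View pics/top0.png

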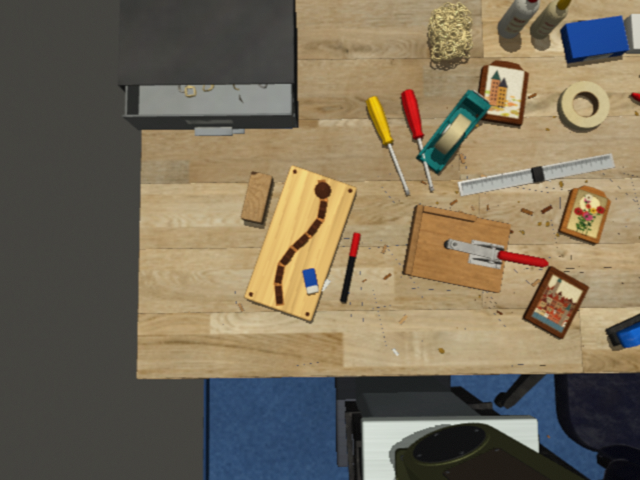

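```bash
cat > h.py <<'E'
import cv2,numpy as np
def ray(d,uv,z):
    K=d["camera_matrix"];T=d["world_from_camera"]
    v=T[:3,:3]@np.linalg.inv(K)@np.array([uv[0],uv[1],1.]);o=T[:3,3]
    return o+v*(z-o[2])/v[2]
def depth(d,uv):
    u,v=map(int,np.round(uv));z=np.median(d["z_map"][v-1:v+2,u-1:u+2])
    K=d["camera_matrix"];T=d["world_from_camera"]
    return T[:3,:3]@(np.linalg.inv(K)@np.array([uv[0],uv[1],1.])*z)+T[:3,3]
def blobs(d,mask,amin):
    n,l,s,c=cv2.connectedComponentsWithStats(mask.astype(np.uint8))
    return [(s[i],c[i]) for i in range(1,n) if s[i,4]>=amin]
def dark(d):
    h=cv2.cvtColor(d["color"],cv2.COLOR_RGB2HSV);return (h[...,2]<115)&((h[...,0]<20)|(h[...,0]>170))
E
python3 - <<'E'
from h import *
for n,roi in (("top",(240,365,160,325)),("scene",(0,640,0,480))):
    d=np.load(n+"0.npz")
    m=dark(d); mm=np.zeros_like(m);a,b,c,e=roi;mm[c:e,a:b]=m[c:e,a:b]
    if n=="top":
        for s,c in blobs(d,mm,12): print(n,s,c.round(1),ray(d,c,.033).round(4),depth(d,c).round(4))
        h=cv2.cvtColor(d["color"],cv2.COLOR_RGB2HSV)
        bl=np.zeros_like(m);bl[255:300,295:320]=((abs(h[...,0].astype(int)-112)<12)&(h[...,1]>120))[255:300,295:320]
        for s,c in blobs(d,bl,20): print("eraser",s,c,ray(d,c,.036),depth(d,c))
        for u in ((275,240),(255,290),(340,200),(257,198),(200,300)): print(u,depth(d,u).round(4))
E
```

```text
top [242 178  32  51 272] [262.7 209.4] [0.5352 0.3334 0.033 ] [0.5355 0.3336 0.031 ]
top [315 182  16  17 202] [322.4 190.1] [0.5694 0.2246 0.033 ] [0.5692 0.2246 0.0343]
top [318 201   9  18 112] [322.1 209.6] [0.5337 0.2257 0.033 ] [0.5333 0.2257 0.0354]
top [348 203   5  13  16] [350.2 208.8] [0.5344 0.1746 0.033 ] [0.5386 0.1723 0.0043]
top [307 220  14  16 112] [313.8 227.5] [0.5011 0.2411 0.033 ] [0.5009 0.2411 0.0357]
top [293 234  16  15 114] [300.9 241.4] [0.4761 0.2647 0.033 ] [0.476  0.2647 0.0345]
top [280 248  15  17 119] [287.3 256.4] [0.4494 0.2894 0.033 ] [0.4493 0.2893 0.0353]
top [330 255   5  13  13] [332. 261.] [0.4401 0.2091 0.033 ] [0.4412 0.208  0.0039]
top [347 256   9  12  26] [349.5 260.4] [0.4408 0.1777 0.033 ] [0.4417 0.176  0.0109]
top [352 259   4  10  12] [353.4 263.2] [0.4357 0.1707 0.033 ] [0.4364 0.1689 0.012 ]
top [275 266   9  18 104] [278.9 274.4] [0.4173 0.3048 0.033 ] [0.4173 0.3046 0.0354]
top [275 286   8  18 109] [278.5 294.7] [0.3812 0.3057 0.033 ] [0.3812 0.3056 0.0349]
top [340 289   7  15  33] [342.2 297.6] [0.3744 0.1919 0.033 ] [0.3736 0.1906 0.0114]
top [344 293   5   7  12] [346.6 295.5] [0.3781 0.184  0.033 ] [0.3775 0.1827 0.014 ]
top [248 300  31  11  49] [262.1 305.1] [0.3631 0.335  0.033 ] [0.3615 0.3382 0.0017]
top [280 311  13   5  18] [285.7 313.1] [0.3484 0.293  0.033 ] [0.3462 0.2948 0.0009]
top [298 317   9   5  12] [302.4 319. ] [0.3376 0.2634 0.033 ] [0.3351 0.2641 0.0012]
eraser [303 269  14  18 182] [309.57692308 277.1978022 ] [0.41154262 0.24978547 0.036     ] [0.41153874 0.2497806  0.03677624]
(275, 240) [0.4799 0.3121 0.0249]
(255, 290) [0.3898 0.3485 0.0253]
(340, 200) [0.5522 0.1924 0.0247]
(257, 198) [0.5564 0.3439 0.032 ]
(200, 300) [ 3.722e-01  4.533e-01 -2.000e-04]
```

View pics/scene0.png

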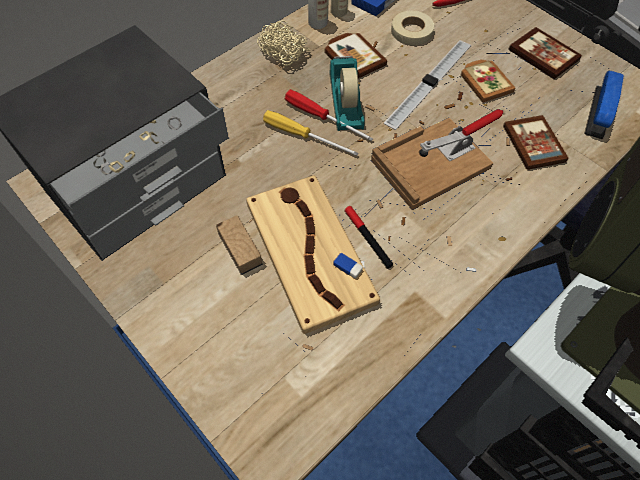

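The top view shows the board near (300,245), the round piece at (322,190), and the last bar at (278,295). In the scene view they are at (290,195) and (332,300). The eraser lies clear of the row, and the depth heights (24.9 mm board, 35 mm tops) agree with the text.

```bash
python3 -m creep '[[[3.6,-4.6,0,0,0,0,0],[3.6,-4.6,0,0,0,0,0],[3.6,-4.6,0,0,0,0,0],[3.6,-4.6,0,0,0,0,0],[3.6,-4.6,0,0,0,0,0],[3.6,-4.6,0,0,0,0,0],[3.6,-4.6,0,0,0,0,0],[3.6,-4.6,0,0,0,0,0],[3.6,-4.6,0,0,0,0,0]]]'
python3 -m creep '[[[3.6,-4.6,0,0,0,0,0],[3.6,-4.6,0,0,0,0,0],[3.6,-4.6,0,0,0,0,0],[3.6,-4.6,0,0,0,0,0],[3.6,-4.6,0,0,0,0,0],[0,0,0,0,0,-0.185,0],[0,0,0,0,0,-0.185,0],[0,0,0,0,0,-0.185,0],[0,0,0,0,0,-0.185,0],[0,0,0,0,0,0,0]]]'
python3 - <<'E'
from cell import r,vision
from h import *
s=r.state();print(s["eef_pos"],s["tcp_rot"],s["force"],s["width"])
d=vision.get_image("wrist");cv2.imwrite("pics/w1.png",d["color"][:,:,::-1]);np.savez("w1.npz",**d)
for s,c in blobs(d,dark(d),200): print(s,c.round(1),ray(d,c,.033).round(4),depth(d,c).round(4))
E
```

```text
clock: 1.23
eef_pos: [0.3918, -0.082, 0.2145]
tcp_rot: [0.978, 0.208, 0.0, 0.0]
force: [1.6, -0.1, -0.1]
width: 0.0103
grasp_force: 0.0
clock: 2.48
eef_pos: [0.4625, 0.1994, 0.2141]
tcp_rot: [0.837, 0.547, -0.0, -0.0]
force: [0.5, 0.7, 0.6]
width: 0.0005
grasp_force: 0.0
[0.46254959 0.19939797 0.21413424] [ 8.37380872e-01  5.46619683e-01 -4.30052515e-04 -1.10735817e-04] [0.49068586 0.73665261 0.56181611] 0.0004582590799708875
[ 296    0  119   51 1293] [348.7  32.1] [0.5435 0.3292 0.033 ] [0.5445 0.3305 0.0257]
[528   0  73  31 236] [560.4  15.5] [0.7027 0.2722 0.033 ] [0.6963 0.2721 0.0439]
[207 114  38  22 538] [225.7 124.3] [0.4195 0.3057 0.033 ] [0.4199 0.3055 0.0347]
[249 115  37  21 536] [266.2 125.4] [0.4509 0.2909 0.033 ] [0.4511 0.2908 0.0345]
[404 122  36  35 965] [421.8 138.4] [0.5692 0.2271 0.033 ] [0.5689 0.2273 0.0345]
[171 126  37  29 535] [188.8 140.1] [0.3842 0.3069 0.033 ] [0.3847 0.3067 0.0346]
[288 127  36  25 517] [305.2 139.5] [0.4766 0.2668 0.033 ] [0.4767 0.2668 0.0348]
[326 143  37  21 507] [343.3 153.3] [0.5023 0.2428 0.033 ] [0.5022 0.2429 0.035 ]
[366 144  36  20 501] [383.6 153.8] [0.5343 0.2282 0.033 ] [0.5341 0.2284 0.0343]
[557 150  60  50 294] [584.9 172.9] [0.691  0.1413 0.033 ] [ 0.7095  0.1293 -0.    ]
[460 198  97  91 477] [513.5 241.9] [0.6154 0.1053 0.033 ] [6.266e-01 9.000e-02 3.000e-04]
[549 208  91  71 945] [594.5 243.6] [0.6837 0.0734 0.033 ] [0.6965 0.0602 0.0093]
[ 115  224  179  105 6210] [199.6 271.1] [0.3349 0.1969 0.033 ] [0.3202 0.1903 0.0006]
[ 294  224   46  120 1276] [318.4 264. ] [0.441  0.1581 0.033 ] [4.360e-01 1.477e-01 2.000e-04]
[415 304  40  26 424] [437.3 312.9] [0.5269 0.0652 0.033 ] [0.5283 0.0564 0.0179]
```

View pics/w1.png

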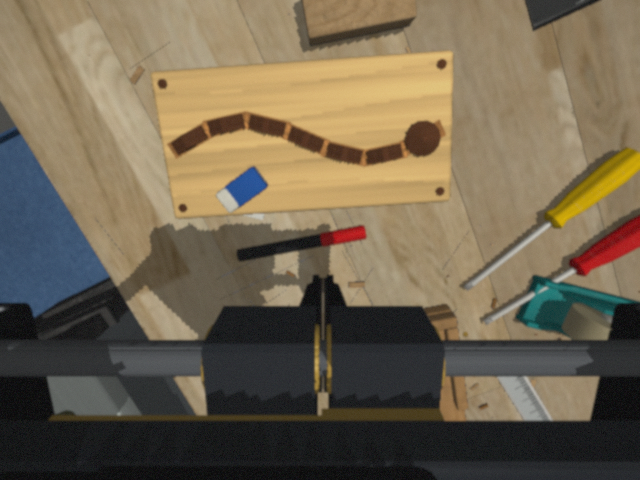

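The wrist view shows all seven pieces, from the round one at (422,138) to the last bar at (189,140). It agrees with the top view within 2 mm. I'll go above piece 1.

```bash
python3 -m creep '[[[3.4,4.4,0,0,0,0,0],[3.3,4.3,0,0,0,0,0],[0,0,5,0,0,0,0],[0,0,5,0,0,0,0],[0,0,4,0,0,0,0],[0,0,1.5,0,0,0,0],[0,0,0,0,0,0,0],[0,0,0,0,0,0,0],[0,0,0,0,0,0,0]]]'
python3 - <<'E'
from cell import r,vision
from h import *
s=r.state();print(s["eef_pos"],s["tcp_rot"],s["force"])
d=vision.get_image("wrist");cv2.imwrite("pics/w2.png",d["color"][:,:,::-1])
E
```

```text
clock: 3.65
eef_pos: [0.5709, 0.2265, 0.062]
tcp_rot: [0.837, 0.547, 0.002, 0.001]
force: [-0.3, -0.7, -0.2]
width: 0.0005
grasp_force: 0.0
[0.57090442 0.22648884 0.06203886] [8.36871852e-01 5.47395343e-01 1.88062508e-03 5.53147763e-04] [-0.26208754 -0.6509552  -0.17659737]
```

View pics/w2.png

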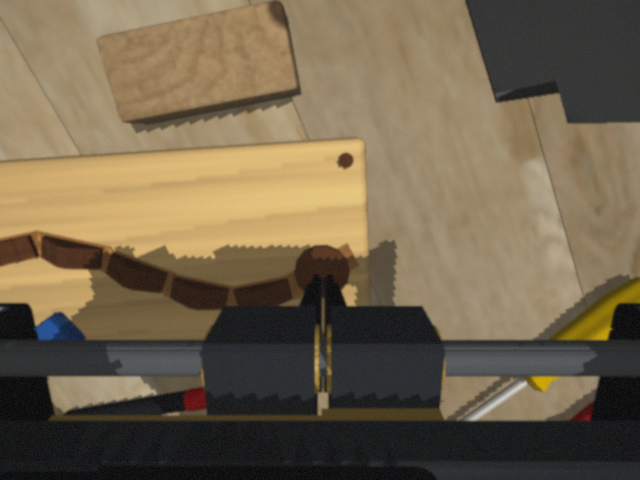

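The fingertips at (322,283) are over the round piece at (322,268). Next I descend gently.

```bash
python3 -m creep '[[[-0.1,-0.1,1.2,0,0,0,0],[0,0,1.2,0,0,0,0],[0,0,0,0,0,0,0],[0,0,0.2,0,0,0,0],[0,0,0.15,0,0,0,0],[0,0,0.1,0,0,0,0],[0,0,0,0,0,0,0]]]'; python3 -m creep '[[[0,0,0.1,0,0,0,0],[0,0,0.1,0,0,0,0],[0,0,0,0,0,0,0],[0,0,0,0,0,0,0]]]'
```

```text
clock: 4.58
eef_pos: [0.5682, 0.2255, 0.0313]
tcp_rot: [0.837, 0.548, 0.0, 0.0]
force: [-0.4, -0.7, 0.2]
width: 0.0002
grasp_force: 0.2
clock: 5.08
eef_pos: [0.5684, 0.2256, 0.031]
tcp_rot: [0.837, 0.548, 0.0, 0.0]
force: [-4.0, -1.8, 9.5]
width: 0.0005
grasp_force: 4.6
```

Piece 1 bottoms out at z = 31 mm, 9.5 N. I'll ease off and slide to piece 2.

```bash
python3 -m creep '[[[0,0,-0.13,0,0,0,0],[0,0,0,0,0,0,0]]]'; python3 -m creep '[[[-0.22,-0.55,0,0,0,0,0],[-0.22,-0.55,0,0,0,0,0],[-0.22,-0.55,0,0,0,0,0]]]';python3 -m creep '[[[-0.22,-0.55,0,0,0,0,0],[-0.22,-0.54,0,0,0,0,0],[-0.22,-0.54,0,0,0,0,0],[0,0,0,0,0,0,0],[0,0,0,0,0,0,0]]]'
```

```text
clock: 5.32
eef_pos: [0.5684, 0.2256, 0.0311]
tcp_rot: [0.837, 0.548, 0.0, 0.0]
force: [-1.4, 0.1, 5.1]
width: 0.0006
grasp_force: 2.5
clock: 5.7
eef_pos: [0.5498, 0.2259, 0.0299]
tcp_rot: [0.837, 0.548, -0.0, 0.0]
force: [4.2, -1.1, 1.3]
width: 0.0003
grasp_force: 2.4
clock: 6.32
eef_pos: [0.5327, 0.2268, 0.0312]
tcp_rot: [0.837, 0.548, -0.0, -0.0]
force: [-0.9, 0.3, 7.3]
width: 0.0005
grasp_force: 3.3
```

```bash
python3 -m creep '[[[0,0,-0.08,0,0,0,0],[0.01,-0.4,0,0,0,0,0],[0.01,-0.4,0,0,0,0,0],[0.01,-0.4,0,0,0,0,0],[0.01,-0.4,0,0,0,0,0]]]';python3 -m creep '[[[0.01,-0.4,0,0,0,0,0],[0.01,-0.4,0,0,0,0,0],[0.01,-0.4,0,0,0,0,0],[0.01,-0.4,0,0,0,0,0],[0,-0.3,0,0,0,0,0],[0,0,0,0,0,0,0],[0,0,0,0,0,0,0]]]'
```

```text
clock: 6.95
eef_pos: [0.5171, 0.2333, 0.0305]
tcp_rot: [0.837, 0.548, -0.001, -0.0]
force: [-0.3, 0.4, -0.7]
width: 0.0006
grasp_force: 0.0
clock: 7.82
eef_pos: [0.5005, 0.2415, 0.0312]
tcp_rot: [0.837, 0.547, -0.0, -0.0]
force: [-2.0, 0.3, 3.2]
width: 0.0004
grasp_force: 1.5
```

```bash
python3 -m creep '[[[0.13,-0.36,0,0,0,0,0],[0.13,-0.36,0,0,0,0,0],[0.13,-0.36,0,0,0,0,0],[0.13,-0.36,0,0,0,0,0]]]';python3 -m creep '[[[0.13,-0.36,0,0,0,0,0],[0.13,-0.36,0,0,0,0,0],[0.13,-0.36,0,0,0,0,0],[0.13,-0.36,0,0,0,0,0],[0.13,-0.36,0,0,0,0,0],[0,0,0,0,0,0,0],[0,0,0,0,0,0,0]]]'
```

```text
clock: 8.32
eef_pos: [0.4893, 0.252, 0.0309]
tcp_rot: [0.837, 0.548, -0.0, -0.0]
force: [-0.4, 0.0, 0.3]
width: 0.0004
grasp_force: 0.0
clock: 9.2
eef_pos: [0.4755, 0.2653, 0.0313]
tcp_rot: [0.837, 0.547, -0.0, -0.001]
force: [-2.5, 1.2, 2.8]
width: 0.0003
grasp_force: 1.2
```

```bash
python3 - <<'E'
from cell import r,vision
from h import *
d=vision.get_image("top");d0=np.load("top0.npz")
a=d["color"][150:330,225:375];b=d0["color"][150:330,225:375]
cv2.imwrite("pics/t2.png",cv2.resize(np.hstack([b,a])[:,:,::-1],None,fx=2.6,fy=2.6))
E
```

```text
(no output)
```

View pics/t2.png

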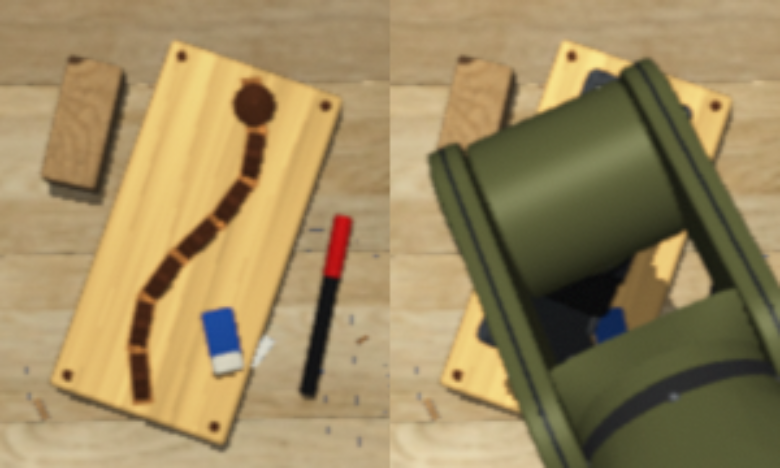

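The board hasn't moved: its corners are at (457,375) and (715,105), the same as before apart from the 390 px crop offset. I'll press piece 4 a little more to confirm it's home.

```bash
python3 -m creep '[[[0,0,0.05,0,0,0,0],[0,0,0,0,0,0,0],[0,0,0,0,0,0,0]]]'; python3 -m creep '[[[0,0,-0.03,0,0,0,0],[0.13,-0.38,0,0,0,0,0],[0.13,-0.38,0,0,0,0,0],[0.13,-0.38,0,0,0,0,0],[0.13,-0.38,0,0,0,0,0]]]';python3 -m creep '[[[0.13,-0.38,0,0,0,0,0],[0.13,-0.38,0,0,0,0,0],[0.13,-0.38,0,0,0,0,0],[0.13,-0.38,0,0,0,0,0],[0.13,-0.34,0,0,0,0,0],[0,0,0.02,0,0,0,0],[0,0,0,0,0,0,0],[0,0,0,0,0,0,0]]]'
```

```text
clock: 9.62
eef_pos: [0.4757, 0.2653, 0.0312]
tcp_rot: [0.837, 0.547, -0.0, -0.0]
force: [-2.6, 1.6, 6.3]
width: 0.0003
grasp_force: 2.7
clock: 10.25
eef_pos: [0.4632, 0.2759, 0.0304]
tcp_rot: [0.837, 0.548, -0.001, -0.0]
force: [-0.4, -0.3, 0.3]
width: 0.0009
grasp_force: 0.0
clock: 11.25
eef_pos: [0.4495, 0.2897, 0.0312]
tcp_rot: [0.837, 0.547, -0.0, -0.001]
force: [-2.2, 0.2, 5.7]
width: 0.0003
grasp_force: 2.7
```

Pieces 4 and 5 are home. On to pieces 6 and 7.

```bash
python3 -m creep '[[[0,0,-0.04,0,0,0,0],[0.01,-0.39,0,0,0,0,0],[0.01,-0.39,0,0,0,0,0],[0.01,-0.39,0,0,0,0,0],[0.01,-0.39,0,0,0,0,0]]]';python3 -m creep '[[[0.01,-0.39,0,0,0,0,0],[0.01,-0.39,0,0,0,0,0],[0.01,-0.39,0,0,0,0,0],[0.01,-0.39,0,0,0,0,0],[0.01,-0.39,0,0,0,0,0],[0,0,0.03,0,0,0,0],[0,0,0,0,0,0,0],[0,0,0,0,0,0,0]]]'
python3 -m creep '[[[0,0,-0.04,0,0,0,0],[-0.15,-0.37,0,0,0,0,0],[-0.15,-0.37,0,0,0,0,0],[-0.15,-0.37,0,0,0,0,0],[-0.15,-0.37,0,0,0,0,0]]]';python3 -m creep '[[[-0.15,-0.37,0,0,0,0,0],[-0.15,-0.37,0,0,0,0,0],[-0.15,-0.37,0,0,0,0,0],[-0.15,-0.37,0,0,0,0,0],[-0.15,-0.35,0,0,0,0,0],[0,0,0.03,0,0,0,0],[0,0,0,0,0,0,0],[0,0,0,0,0,0,0]]]'
```

```text
clock: 11.88
eef_pos: [0.4346, 0.2957, 0.0306]
tcp_rot: [0.837, 0.548, -0.001, -0.0]
force: [1.2, -0.3, 0.1]
width: 0.0003
grasp_force: 0.0
clock: 12.88
eef_pos: [0.4173, 0.3045, 0.0312]
tcp_rot: [0.837, 0.547, -0.001, -0.001]
force: [-3.1, 0.4, 4.8]
width: 0.0007
grasp_force: 2.7
clock: 13.5
eef_pos: [0.4012, 0.3043, 0.031]
tcp_rot: [0.837, 0.548, -0.0, -0.0]
force: [0.6, 0.8, -0.4]
width: 0.0007
grasp_force: 0.0
clock: 14.5
eef_pos: [0.3815, 0.3051, 0.0312]
tcp_rot: [0.837, 0.547, -0.001, -0.0]
force: [-3.3, 0.1, 5.5]
width: 0.0003
grasp_force: 2.9
```

All seven pieces have bottomed out. I'll lift off and check.

```bash
python3 -m creep '[[[0,0,-1,0,0,0,0],[0,0,-4,0,0,0,0],[0,0,-5,0,0,0,0],[0,0,-5,0,0,0,0],[0,0,-3.3,0,0,0,0],[-2.2,3.9,0,0,0,0,0],[-2.2,3.9,0,0,0,0,0],[-2.1,3.9,0,0,0,0,0],[0,0,0,0,0,0,0],[0,0,0,0,0,0,0]]]'
python3 - <<'E'
from cell import r,vision
from h import *
d=vision.get_image("wrist");cv2.imwrite("pics/w3.png",d["color"][:,:,::-1])
for s,c in blobs(d,dark(d),400):
    if c[1]<165: print(c.round(1),ray(d,c,.029).round(4),depth(d,c).round(4))
e=np.load("w1.npz")
for n,x in (("before",e),("after",d)):
    h=cv2.cvtColor(x["color"],cv2.COLOR_RGB2HSV);m=(abs(h[...,0].astype(int)-112)<12)&(h[...,1]>120);m[:150]=0;m[220:]=0;m[:,:200]=0
    for s,c in blobs(x,m,150): print(n,"eraser",ray(x,c,.036).round(4),depth(x,c).round(4))
E
```

```text
clock: 15.75
eef_pos: [0.4631, 0.1987, 0.214]
tcp_rot: [0.837, 0.547, -0.0, -0.0]
force: [-0.8, -0.1, -0.0]
width: 0.0002
grasp_force: 0.0
[347.3  31.7] [0.5435 0.3301 0.029 ] [0.544  0.3308 0.0252]
[225.3 123.6] [0.4191 0.3061 0.029 ] [0.4194 0.3059 0.0303]
[266.  124.7] [0.4509 0.2912 0.029 ] [0.4512 0.291  0.031 ]
[421.1 137.9] [0.5701 0.2269 0.029 ] [0.5698 0.2271 0.0307]
[188.7 139.3] [0.3837 0.3072 0.029 ] [0.3841 0.307  0.0305]
[304.6 138.9] [0.4766 0.2669 0.029 ] [0.4767 0.2669 0.0303]
[342.8 152.7] [0.5027 0.2426 0.029 ] [0.5026 0.2427 0.0308]
[382.9 153.4] [0.5348 0.2279 0.029 ] [0.5346 0.2281 0.0308]
before eraser [0.4126 0.2517 0.036 ] [0.4126 0.2517 0.036 ]
after eraser [0.4128 0.2517 0.036 ] [0.4128 0.2517 0.0362]
```

View pics/w3.png

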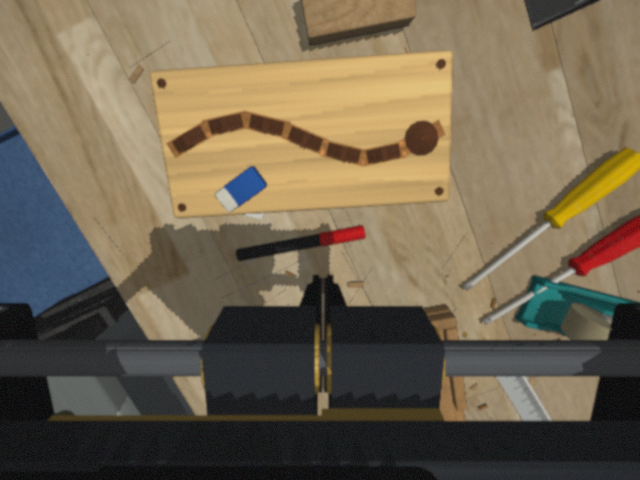

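All seven tops now read about 30.7 mm (home is 31). In this view the board, eraser (242,188), marker (300,243) and sanding block (358,20) are where they were.

```bash
python3 -c "
from cell import job
print(job.sign_off())"
```

```text
the job is handed in; nothing more can be done
None
```

I pressed all seven pieces fully home in order, from the round piece to the last bar. Contact force read 10 N or less at every check, the board, eraser, marker and sanding block did not visibly move, and I handed the job in at about 16 s.

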